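# Unstack the casting moulds into their firing dishes

## Robot

A 6-joint arm with a two-finger parallel gripper is mounted at the origin on the work surface. World frame = base frame: x ahead of the robot, y to its left, z up, the work surface at z = 0. Lengths are in m, angles in rad, forces in N, time in s.
With the tool pointing down it reaches from about 0.25 to 0.8 m from the base axis. Payload 3.9 kg.
Tool frame: the origin (TCP) lies between the finger pads; the fingertips stand arm.tip_reach ahead of it and the grasp point (between the pads) lies 2 mm behind it (arm.tip_reach is the distance from the TCP to the fingertips, in m); z points along the fingers, y is the line along which they close (so a half turn about z gives the same grasp; the last joint's range is limited). The gripper opens to 85 mm and grips with 20 to 120 N. Pads are 22 mm wide; open, the fingers measure 114 mm over their backs; the gripper's body (76 mm by 85 mm) begins 54 mm behind the grasp point. The pads swing forward as they close: fully open they stand 13 mm farther back than shut.
Start: joints at [-1.227, 0.26, -0.138, 1.173, 0, 1.571], TCP at [0.177, -0.494, 0.248] pointing down, gripper open.
Joint ranges: [-2.78, 2.78], [-0.83, 1.72], [-1.28, 1.37], [-1.9, 2.12], [-1.57, 1.48], [-3.14, 3.14]. Speed limits (rad/s): [2.57, 2.57, 3.14, 3.14, 3.14, 3.14].

## Interface

Orientations are given as a 3x3 rotation matrix whose columns are the frame's x, y, z axes.
In Python, from bench import arm gives the robot as it stands. The module is installed in compiled form; this text tells all that it offers.
- The arm moves only by the tool play_rows, never from a script. Its argument "plan" is a list of rows, each a list of 3 entries, a list of its own where there are three numbers: the opening, from -1 (shut) to 1 (fully open), so that 0 is half open, then the shift along the world's x, y, z in m, then the turn about the world's z in degrees. In form: [[claw, [tx, ty, tz], turn], ...]. A call has 1 to 20 rows; each row shifts and turns the commanded pose from where the row before left it; what a row does not reach is not made up. A row lasts 1/12 s, in which the tool goes at most 41.7 mm and 7.16 degrees, less where a joint would pass 70% of its speed; a pose out of reach is approached as far as the arm can. A call with a gripper value outside its range is refused whole. The fingers move at their own pace and stop on an object; "squeeze" is the grip in N (left out, the last holds). Time passes only in rows, so rows that do not move let the fingers close. It gives the time, the measured TCP pose, the force, the opening and the grip force at its end, in the units of the state.
- arm.get_obs(): the state, without advancing time (a new reading comes with each control period).
- arm.capture(name): name is "scene" or "top"; returns a dict with "img" (480x640x3 uint8, red, green, blue), "K" (3x3 intrinsics, pixels), "D" ([k1, k2, p1, p2, k3] as OpenCV has them; the pictures are not rectified), "eye" and "rotation" of the camera in the world. Camera axes: x right, y down, z forward; pixel columns grow to the right and rows downward; lengths in m; the calibration is good to about 2 mm. A picture is of the moment at which its call begins. There is no depth.
- arm.close_job(): hands the job in; it is judged then, once.
The state is a dict: "time": time; "joints": joint angles; "joint_velocities": joint speeds; "joint_torque": joint torques, N m; "position": TCP position; "tcp_rot": TCP orientation; "contact_force": force on the tool from outside, world axes, zero at the start; "torque": the same for the moment, N m; "width": finger opening in m; "gripper_force": force on a finger pad.
Only numpy, scipy, OpenCV 4.12 (cv2) and the standard library are available. Lean on these libraries where they do the work, as an engineer would, in place of code of your own. Each camera call takes 0.05 s, during which the arm holds its last target. There are 200 camera calls.

## Task

The four casting moulds have been left in one stack on the bench. Working from the top down, one at a time, stand each mould upright and flat inside the terracotta firing dish made for its shape and size (each dish is just a little larger than its mould; the rectangular one lies the same way as its dish), setting it down rather than dropping it, before taking the next. Leave the plaster jaw model and the amber bottle where they are.

Things in the scene. Friction and masses are not known exactly. Their poses are not given: they have to be found in the camera images.
- mould_small: Smallest round casting mould: a solid upright cylinder, steel sleeve filled with pale set investment, a small dark hole in its top; diameter 32 mm, height 36 mm, about 70 g, loose. At the start it stands on top of the stack, on the 46 mm mould. Origin at the centre of its underside, z up along its axis.
- mould_medium: Middle round casting mould: a solid upright cylinder, steel sleeve filled with pale set investment, a small dark hole in its top; diameter 46 mm, height 38 mm, about 140 g, loose. At the start it stands in the stack on the 60 mm mould, under the 32 mm one. Origin at the centre of its underside, z up along its axis.
- mould_large: Largest round casting mould: a solid upright cylinder, steel sleeve filled with pale set investment, a small dark hole in its top; diameter 60 mm, height 40 mm, about 260 g, loose. At the start it stands in the stack on the rectangular mould, under the 46 mm one. Origin at the centre of its underside, z up along its axis.
- mould_block: Rectangular casting mould: a solid block, steel sleeve filled with pale investment, 84 mm along its x, 62 mm along its y, 40 mm high, about 450 g, loose; best gripped across the 62 mm (its y). It is the bottom of the stack and stands on the bench. Origin at the centre of its underside, z up. The stack is 154 mm tall.
- dish_small: Smallest round terracotta firing dish, fixed to the bench, for the 32 mm round mould: inner diameter 50 mm, outer 58 mm; floor 4 mm thick, lip top 10 mm above the bench (so a seated mould's underside is 4 mm above this origin). Origin at the centre of its underside, z up.
- dish_medium: Middle round terracotta firing dish, fixed to the bench, for the 46 mm round mould: inner diameter 64 mm, outer 72 mm; floor 4 mm thick, lip top 10 mm above the bench (so a seated mould's underside is 4 mm above this origin). Origin at the centre of its underside, z up.
- dish_large: Largest round terracotta firing dish, fixed to the bench, for the 60 mm round mould: inner diameter 78 mm, outer 86 mm; floor 4 mm thick, lip top 10 mm above the bench (so a seated mould's underside is 4 mm above this origin). Origin at the centre of its underside, z up.
- dish_block: Rectangular terracotta firing dish, fixed to the bench, for the rectangular mould: inside 102 mm along its x, 80 mm along its y (outside 110 x 88 mm); floor 4 mm thick, lip top 10 mm above the bench. The long sides of mould and dish must run the same way; either way round will do. Origin at the centre of its underside, z up.
- plaster_model: Bystander to leave in place: a plaster jaw model with a row of teeth, about 52 x 60 mm, 27 mm high, loose, among the dishes. Origin at the centre of its underside.
- bottle: Bystander to leave in place: an upright amber bottle with a black cap, diameter 52 mm, 105 mm tall, loose, among the dishes. Origin at the centre of its underside.
Things that resemble listed ones, but are neither listed nor needed, are in the scene too. What is shaped like the dish_small but blue, purple or turquoise is not meant.

How it is judged:
On the way, in this order (a step that is already met when the one before it is completed fails the run):
1. the smallest round mould stands flat in its own dish (horizontal distance between mould_small and dish_small below 0.012 m and z of mould_small in the frame of dish_small between 0.001 and 0.0075 m and angle between mould_small's own z axis and vertical below 0.09 rad), for 0.2 s.
2. the middle round mould stands flat in its own dish (horizontal distance between mould_medium and dish_medium below 0.012 m and z of mould_medium in the frame of dish_medium between 0.001 and 0.0075 m and angle between mould_medium's own z axis and vertical below 0.09 rad), for 0.2 s.
3. the largest round mould stands flat in its own dish (horizontal distance between mould_large and dish_large below 0.012 m and z of mould_large in the frame of dish_large between 0.001 and 0.0075 m and angle between mould_large's own z axis and vertical below 0.09 rad), for 0.2 s.
4. the rectangular mould stands flat in its own dish (horizontal distance between mould_block and dish_block below 0.012 m and z of mould_block in the frame of dish_block between 0.001 and 0.0075 m and angle between mould_block's own z axis and vertical below 0.09 rad and angle between the x axis of mould_block and the x axis of dish_block, either way round below 0.3 rad), for 0.2 s.
At the end, for the whole second after the job is handed in: Each mould rests upright (5 degrees) and flat on the floor of its own dish, centred within 12 mm, underside within 3 mm of the floor, the rectangular one along its dish (17 degrees, either way round); all released and at rest; model and bottle upright, within 15 mm of their start (all of step 1 and all of step 2 and all of step 3 and all of step 4 and linear speed of each of mould_small, mould_medium, mould_large, mould_block below 0.02 m/s and angular speed of each of mould_small, mould_medium, mould_large, mould_block below 0.15 rad/s and distance of each of plaster_model, bottle from where it was at the start of the episode below 0.015 m and angle between each of plaster_model, bottle's own z axis and vertical below 0.15 rad); the robot touches nothing.
It fails at once if a mould is tipped more than about 35 degrees (angle between any of mould_small, mould_medium, mould_large, mould_block's own z axis and vertical above 0.6 rad).
It fails at once if a mould is dropped (moves faster than 0.5 m/s while not held by the fingers, as after a fall of about 13 mm) ((linear speed of mould_small above 0.5 m/s and contact force between mould_small and the fingers below 0.2 N) or (linear speed of mould_medium above 0.5 m/s and contact force between mould_medium and the fingers below 0.2 N) or (linear speed of mould_large above 0.5 m/s and contact force between mould_large and the fingers below 0.2 N) or (linear speed of mould_block above 0.5 m/s and contact force between mould_block and the fingers below 0.2 N)).
It fails at once if the plaster model is shifted more than 15 mm or tipped (not (distance of plaster_model from where it was at the start of the episode below 0.015 m and angle between plaster_model's own z axis and vertical below 0.15 rad)).
It fails at once if the amber bottle is shifted more than 15 mm or tipped (not (distance of bottle from where it was at the start of the episode below 0.015 m and angle between bottle's own z axis and vertical below 0.15 rad)).
It also fails if it takes over 120 s, if anything falls off the work surface, if the arm or the gripper's body presses on something with over 40 N, if the wrist force passes 120 N, or if a joint passes its speed limit or range.

## Working session

There is one attempt and no reset: what is moved stays moved. The work goes in short steps, Python scripts to look and compute and a tool call to move; the robot and the scene stay as the last step left them, time stands still between calls to the robot, and variables do not carry over. Pictures are saved under pics/ and viewed, at most 14 in all, crops included, and the job is handed in when it is done.

Besides the shell and the picture viewer there is one more tool, called after "Emit:" by a JSON object that holds its "api" and its "payload". play_rows: Moves the arm, as the interface text tells. Its arguments: {"type":"object","properties":{"plan":{"type":"array"},"squeeze":{"type":"number"}},"required":["plan"]}

```bash
mkdir -p pics
cat > h.py <<'E'
import numpy as np, cv2
from bench import arm
def ray(c,uv):
    p=cv2.undistortPoints(np.array([[uv]],float),np.array(c["K"]),np.array(c["D"]))[0,0]
    return np.array(c["rotation"])@np.array([p[0],p[1],1.0])
def at(c,uv,z):
    d=ray(c,uv);e=np.array(c["eye"]);return e+d*(z-e[2])/d[2]
def proj(c,P):
    R=np.array(c["rotation"]);P=np.atleast_2d(np.array(P,float))
    q=(P-np.array(c["eye"]))@R
    return cv2.projectPoints(q,np.zeros(3),np.zeros(3),np.array(c["K"]),np.array(c["D"]))[0][:,0]
E
python3 - <<'E'
from h import *
import pickle
d={}
for n in("top","scene"):
    c=arm.capture(n);d[n]=c
    cv2.imwrite(f"pics/{n}0.png",c["img"][:,:,::-1]);print(n,c["eye"],np.round(c["rotation"],3).tolist(),c["K"][0][0])
pickle.dump(d,open("c0.pkl","wb"))
o=arm.get_obs();print(o,arm.tip_reach)
E
```

```text
top [ 0.39185775 -0.01916177  0.98627352] [[0.026, -0.986, 0.166], [-1.0, -0.026, 0.006], [-0.001, -0.166, -0.986]] 517.3213166948111
scene [0.88269253 0.44321338 0.90963842] [[-0.819, 0.468, -0.332], [0.574, 0.677, -0.461], [0.009, -0.568, -0.823]] 548.9697079182682
{'time': 0.1, 'joints': array([-1.22695466e+00,  2.60603937e-01, -1.39295737e-01,  1.17269829e+00,
        3.46622142e-05,  1.57080421e+00]), 'joint_velocities': array([ 0.00096486, -0.00422953,  0.00270648, -0.00021615, -0.00047956,
       -0.00060383]), 'joint_torque': array([-1.76949547e-04, -4.06508875e+01,  2.54528064e+01,  1.01124606e-02,
       -4.92972345e-05, -7.99515504e-06]), 'position': array([ 0.17678491, -0.49369154,  0.2475346 ]), 'tcp_rot': array([[ 9.41469245e-01,  3.37098398e-01, -5.74711140e-04],
       [ 3.37098887e-01, -9.41467697e-01,  1.70786907e-03],
       [ 3.46479542e-05, -1.80164069e-03, -9.99998376e-01]]), 'contact_force': array([ 0.26387896, -1.26112828, -0.47878918]), 'torque': array([ 0.00423088, -0.03015227, -0.00026602]), 'gripper_force': 0.0, 'width': 0.08516247676884428} 0.017
```

View pics/top0.png

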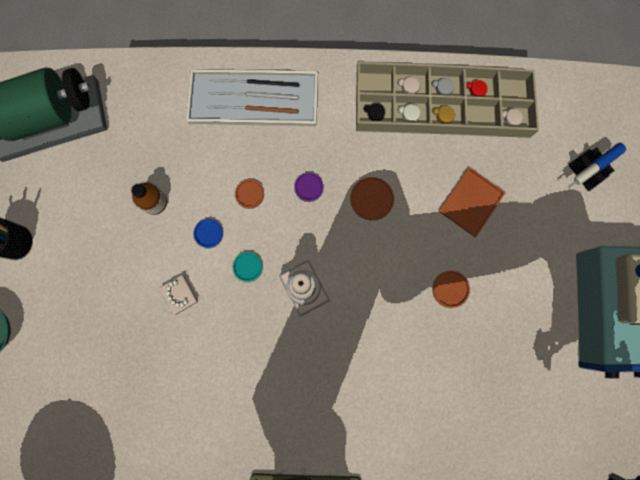

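View pics/scene0.png

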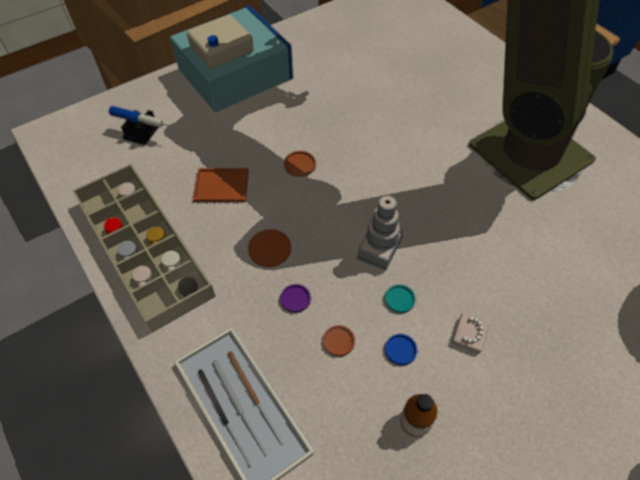

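The top view shows four dishes shaped like dish_small: terracotta (250,193), purple (309,186), blue (208,233) and turquoise (248,266). The terracotta one fits the description. Medium dish is at (451,289), large at (372,199), rectangular at (472,202), and the stack at (301,285). I'll measure these and enlarge the small dish and stack.

Run:
```python
from h import *
import pickle
d=pickle.load(open("c0.pkl","rb"))
for n in("top","scene"):
    c=d[n];hsv=cv2.cvtColor(c["img"],cv2.COLOR_RGB2HSV)
    m=((hsv[...,0]<13)&(hsv[...,1]>130)).astype(np.uint8)
    k,l,s,ce=cv2.connectedComponentsWithStats(m)
    for i in range(1,k):
        if s[i,4]<150: continue
        cnt=max(cv2.findContours((l==i).astype(np.uint8),0,1)[0],key=len)[:,0].astype(float)
        w=np.array([at(c,p,0.01)[:2] for p in cnt],np.float32)
        (cx,cy),(a,b),t=cv2.minAreaRect(w)
        print(n,ce[i].round(),s[i,4],"ctr",round(cx,4),round(cy,4),"size",round(a,4),round(b,4),"ang",round(t,1))
c=d["top"]["img"][:,:,::-1]
a=cv2.resize(c[150:320,190:350],None,fx=4.9,fy=4.9*.7,interpolation=2)
cv2.imwrite("pics/crop1.png",cv2.resize(c[160:320,200:350],(562,600),interpolation=2))
c=d["scene"]["img"][:,:,::-1]
cv2.imwrite("pics/crop2.png",cv2.resize(c[185:285,340:430],(540,600),interpolation=2))
```

```text
top [477.  88.] 270 ctr 0.8693 -0.331 size 0.0336 0.0443 ang 2.9
top [472. 201.] 2383 ctr 0.6279 -0.3123 size 0.088 0.1105 ang 55.5
top [372. 198.] 1421 ctr 0.6287 -0.1153 size 0.0837 0.0818 ang 0.8
top [249. 193.] 629 ctr 0.6317 0.1236 size 0.0559 0.0539 ang 28.9
top [451. 289.] 1037 ctr 0.4559 -0.2667 size 0.0676 0.0685 ang 89.7
scene [299. 163.] 590 ctr 0.4555 -0.2641 size 0.0681 0.0661 ang 55.4
scene [221. 185.] 1665 ctr 0.6258 -0.3089 size 0.0921 0.1096 ang 55.4
scene [112. 224.] 242 ctr 0.8583 -0.342 size 0.0395 0.0363 ang 87.6
scene [269. 248.] 1215 ctr 0.626 -0.1108 size 0.0857 0.0811 ang 57.2
scene [338. 340.] 720 ctr 0.6296 0.1266 size 0.0554 0.0533 ang 55.2
```

View pics/crop1.png

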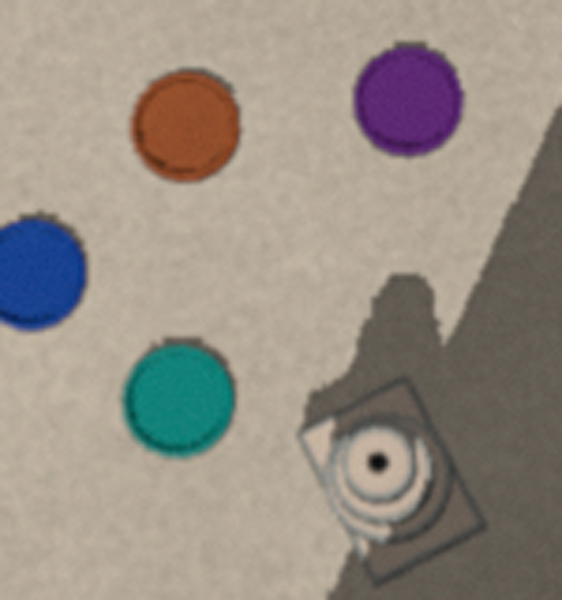

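View pics/crop2.png

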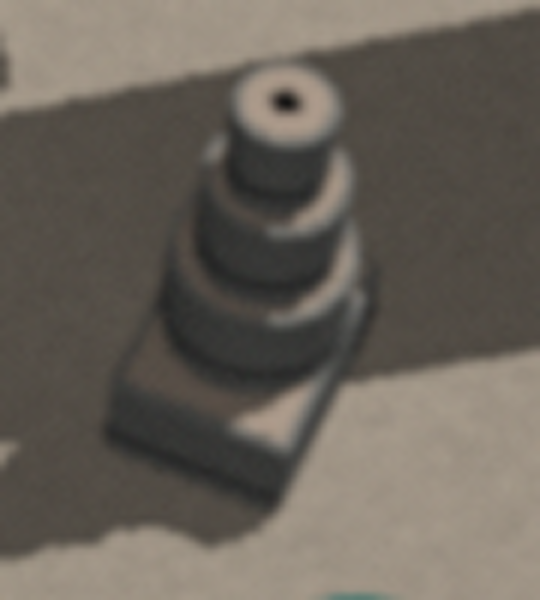

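The small dish is confirmed as the terracotta one at crop (186,126). Crop 1 shows the top hole at (377,462) and the block-top corners at (405,378), (487,525), (378,586) and (300,432). Crop 2 shows the hole at (286,101).

Run:
```python
from h import *
import pickle
d=pickle.load(open("c0.pkl","rb"));t,s=d["top"],d["scene"]
f=lambda p:(200+p[0]/3.747-.5+.0,160+p[1]/3.75-.5)
print("hole top",at(t,f((377,462)),.154)); print("hole scene",at(s,(340+286/6-.5,185+101/6-.5),.154))
C=np.array([at(t,f(p),.04)[:2] for p in((405,378),(487,525),(378,586),(300,432))])
print(C,C.mean(0))
for i in range(4):
    v=C[(i+1)%4]-C[i];print(np.linalg.norm(v),np.degrees(np.arctan2(v[1],v[0])))
for n,p in(("bottle",(152,208)),("jaw",(180,293))):print(n,at(t,p,0))
```

```text
hole top [0.450794   0.01329087 0.154     ]
hole scene [0.44557475 0.01223201 0.154     ]
[[ 0.50041861  0.00529033]
 [ 0.42969569 -0.03662631]
 [ 0.39889609  0.01538845]
 [ 0.47248963  0.05587878]] [0.450375   0.00998281]
0.08221153041822218 -149.34527865193002
0.060449570525442115 120.63112627539276
0.08399687898392992 28.81909134018575
0.05778597809597234 -61.09769928865436
bottle [0.60019551 0.31746146 0.        ]
jaw [0.43499916 0.24935097 0.        ]
```

Emit:
{"api": "play_rows", "payload": {"plan": [[1,[0.0135,0.0253,0],7],[1,[0.0135,0.0253,0],7],[1,[0.0135,0.0253,0],7],[1,[0.0135,0.0253,0],7],[1,[0.0135,0.0253,0],7],[1,[0.0135,0.0253,0],7],[1,[0.0135,0.0253,0],7],[1,[0.0135,0.0253,0],7],[1,[0.0135,0.0253,0],7],[1,[0.0135,0.0253,0],7],[1,[0.0135,0.0253,0],7],[1,[0.0135,0.0253,0],7],[1,[0.0135,0.0253,0],7],[1,[0.0135,0.0253,0],7],[1,[0.0135,0.0253,0],7],[1,[0.0135,0.0253,0],7],[1,[0.0135,0.0253,0],7],[1,[0.0135,0.0253,0],7],[1,[0.0135,0.0253,0],7],[1,[0,0,0],7]], "squeeze": 30}}

```text
time: 1.77
position: [0.4357, -0.01, 0.248]
tcp_rot: [[-0.942, 0.337, 0.001], [0.337, 0.942, 0.002], [-0.001, 0.002, -1.0]]
contact_force: [0.0, -0.0, 0.4]
width: 0.0853
gripper_force: 0.0
```

```bash
cat > o.py <<'E'
from h import *
o=arm.get_obs();y=np.array(o["tcp_rot"])[:,1]
print(round(o["time"],2),np.round(o["position"],4),"az",np.degrees(np.arctan2(y[1],y[0])).round(1),"j",np.round(o["joints"],2),"F",np.round(o["contact_force"],1),"w",round(o["width"],4),"g",round(o["gripper_force"],1),arm.tip_reach)
E
python3 o.py
```

```text
1.77 [ 0.4357 -0.01    0.248 ] az 70.3 j [-0.02  0.11 -0.33  1.13  0.    0.32] F [ 0.  -0.   0.4] w 0.0853 g 0.0 0.017
```

Emit:
{"api": "play_rows", "payload": {"plan": [[1,[0.004,0.0075,0],7],[1,[0.004,0.0075,0],7],[1,[0.0043,0.0075,0],6],[1,[0,0,0],0],[1,[0,0,0],0]]}}

```text
time: 2.18
position: [0.4455, 0.009, 0.2479]
tcp_rot: [[-1.0, 0.007, -0.001], [0.007, 1.0, -0.0], [0.001, -0.0, -1.0]]
contact_force: [-0.3, -0.7, -0.6]
width: 0.0854
gripper_force: 0.0
```

```bash
python3 o.py
python3 - <<'E'
from h import *
import pickle
d={n:arm.capture(n) for n in("scene","top")};pickle.dump(d,open("c1.pkl","wb"))
c=d["scene"]
cv2.imwrite("pics/s1.png",cv2.resize(c["img"][100:300,300:500,::-1],(600,600),interpolation=2))
E
```

```text
2.18 [0.4455 0.009  0.2479] az 89.6 j [ 0.02  0.13 -0.31  1.13 -0.    0.03] F [-0.3 -0.7 -0.6] w 0.0854 g 0.0 0.017
```

View pics/s1.png

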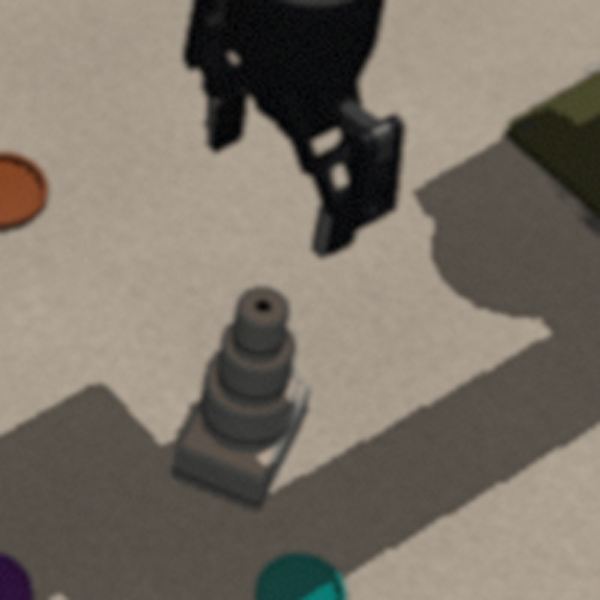

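The view shows the open gripper above the stack, with fingertips at crop (228,148) and (335,250) and the stack hole at (263,306). All clear, so I'll descend and grip.

Emit:
{"api": "play_rows", "payload": {"plan": [[1,[0.0025,0.0035,-0.02],0],[1,[0,0,-0.03],0],[1,[0,0,-0.025],0],[1,[0,0,-0.019],0],[1,[0,0,-0.01],0],[1,[0,0,0],0],[0.2,[0,0,0],0],[0,[0,0,0],0],[-0.1,[0,0,0],0],[-0.2,[0,0,0],0],[-0.3,[0,0,0],0],[-0.45,[0,0,0],0],[-0.6,[0,0,0],0],[-0.6,[0,0,0],0],[-0.6,[0,0,0],0]], "squeeze": 25}}

```text
time: 3.53
position: [0.449, 0.0126, 0.1453]
tcp_rot: [[-1.0, 0.005, 0.002], [0.005, 1.0, 0.0], [-0.002, 0.0, -1.0]]
contact_force: [-0.8, 0.3, 6.2]
width: 0.0309
gripper_force: 24.7
```

Emit:
{"api": "play_rows", "payload": {"plan": [[-0.6,[0,0,0.01],0],[-0.6,[0,0,0.02],0],[-0.6,[0,0,0.03],0],[-0.6,[0,0,0.01],0],[-0.6,[0.0227,0.0141,0],0],[-0.6,[0.0227,0.0141,0],0],[-0.6,[0.0227,0.0141,0],0],[-0.6,[0.0227,0.0141,0],0],[-0.6,[0.0227,0.0141,0],0],[-0.6,[0.0227,0.0141,0],0],[-0.6,[0.0227,0.0141,0],0],[-0.6,[0.0227,0.0141,0],0],[-0.6,[0,0,-0.03],0],[-0.6,[0,0,-0.03],0],[-0.6,[0,0,-0.03],0],[-0.6,[0,0,-0.03],0],[-0.6,[0,0,-0.02],0],[-0.6,[0,0,0],0]]}}

```text
time: 5.03
position: [0.6254, 0.1243, 0.0685]
tcp_rot: [[-1.0, 0.005, -0.011], [0.005, 1.0, -0.002], [0.011, -0.002, -1.0]]
contact_force: [-0.9, -0.7, -1.2]
width: 0.031
gripper_force: 25.1
```

```bash
python3 o.py
python3 - <<'E'
from h import *
import pickle
d={n:arm.capture(n) for n in("scene","top")};pickle.dump(d,open("c2.pkl","wb"))
a=cv2.resize(d["scene"]["img"][270:390,280:400,::-1],(400,480),interpolation=2)
b=cv2.resize(d["top"]["img"][150:310,195:325,::-1],(390,480),interpolation=2)
cv2.imwrite("pics/s2.png",np.hstack([a,b]))
E
```

```text
5.03 [0.6254 0.1243 0.0685] az 89.7 j [ 0.2   0.57 -0.12  0.88 -0.    0.2 ] F [-0.9 -0.7 -1.2] w 0.031 g 25.1 0.017
```

View pics/s2.png

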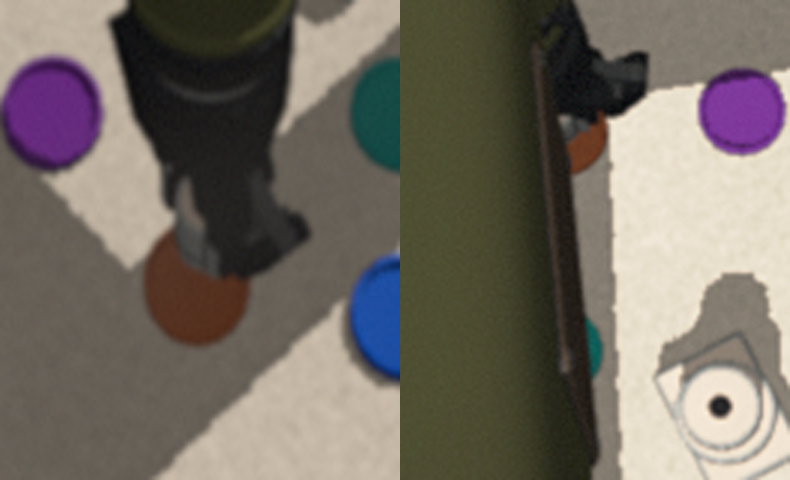

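The mould is held over the terracotta dish (dish at left crop (195,295), mould at (200,240)). The medium mould stayed in place, with its hole at right crop (719,406).

Emit:
{"api": "play_rows", "payload": {"plan": [[-0.6,[0,0,0],0],[-0.6,[0,0,0],0]]}}

```text
time: 5.3
position: [0.6316, 0.1255, 0.0765]
tcp_rot: [[-1.0, 0.005, 0.004], [0.005, 1.0, 0.001], [-0.004, 0.001, -1.0]]
contact_force: [0.4, 0.6, -1.1]
width: 0.0309
gripper_force: 25.1
```

```bash
python3 o.py
python3 - <<'E'
from h import *
import pickle
c=pickle.load(open("c2.pkl","rb"))["top"];f=lambda p:(195+(p[0]-400)/3-.5,150+p[1]/3-.5)
print("medium hole",at(c,f((719,406)),.118))
E
```

```text
5.3 [0.6316 0.1255 0.0765] az 89.7 j [ 0.2   0.57 -0.11  0.89 -0.    0.2 ] F [ 0.4  0.6 -1.1] w 0.0309 g 25.1 0.017
medium hole [0.44979964 0.01337625 0.118     ]
```

Emit:
{"api": "play_rows", "payload": {"plan": [[-0.6,[0,0,-0.01],0],[-0.6,[0,0,-0.01],0],[-0.6,[0,0,-0.008],0],[-0.6,[0,0,-0.006],0],[-0.6,[0,0,-0.004],0],[-0.6,[0,0,-0.002],0],[-0.6,[0,0,0],0],[-0.6,[0,0,0],0],[-0.6,[0,0,0],0]]}}

```text
time: 6.05
position: [0.6302, 0.1253, 0.0346]
tcp_rot: [[-1.0, 0.005, 0.001], [0.005, 1.0, 0.0], [-0.001, 0.0, -1.0]]
contact_force: [0.5, -0.2, -1.1]
width: 0.031
gripper_force: 25.1
```

Emit:
{"api": "play_rows", "payload": {"plan": [[-0.6,[0,0,-0.0015],0],[-0.6,[0,0,-0.0015],0],[-0.6,[0,0,-0.001],0],[-0.6,[0,0,0],0],[-0.6,[0,0,0],0]]}}

```text
time: 6.47
position: [0.6302, 0.1253, 0.0313]
tcp_rot: [[-1.0, 0.005, 0.001], [0.005, 1.0, 0.0], [-0.001, 0.0, -1.0]]
contact_force: [-2.0, 0.2, 6.1]
width: 0.0309
gripper_force: 25.6
```

Emit:
{"api": "play_rows", "payload": {"plan": [[-0.2,[0,0,0],0],[0,[0,0,0],0],[0.2,[0,0,0],0],[0.3,[0,0,0],0],[0.3,[0,0,0.01],0],[0.3,[0,0,0.03],0],[0.6,[0,0,0.04],0],[1,[0,0,0.04],0],[1,[0,0,0.04],0],[1,[-0.0303,-0.0188,0],0],[1,[-0.0303,-0.0188,0],0],[1,[-0.0303,-0.0188,0],0],[1,[-0.0303,-0.0188,0],0],[1,[-0.0303,-0.0188,0],0],[1,[-0.0303,-0.0188,0],0],[1,[0,0,0],0],[1,[0,0,0],0]]}}

```text
time: 7.88
position: [0.4463, 0.0117, 0.191]
tcp_rot: [[-1.0, 0.007, 0.0], [0.007, 1.0, 0.0], [-0.0, 0.0, -1.0]]
contact_force: [0.6, 0.2, 0.4]
width: 0.0857
gripper_force: 0.0
```

```bash
python3 o.py
python3 - <<'E'
from h import *
import pickle
d={n:arm.capture(n) for n in("scene","top")};pickle.dump(d,open("c3.pkl","wb"))
a=cv2.resize(d["scene"]["img"][300:380,300:380,::-1],(390,480),interpolation=2)
b=cv2.resize(d["top"]["img"][150:310,195:325,::-1],(390,480),interpolation=2)
cv2.imwrite("pics/s3.png",np.hstack([a,b]))
E
```

```text
7.88 [0.4463 0.0117 0.191 ] az 89.6 j [ 0.03  0.16 -0.42  0.99  0.    0.03] F [0.6 0.2 0.4] w 0.0857 g 0.0 0.017
```

View pics/s3.png

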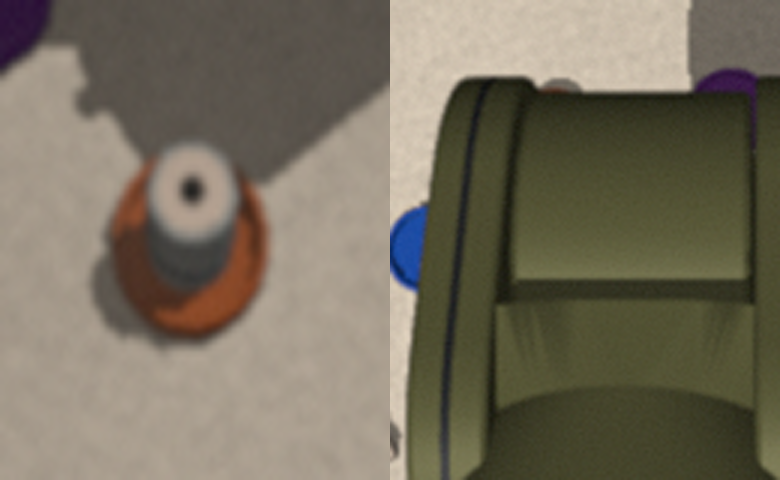

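The small mould stands upright inside its dish (hole at left crop (191,190), dish ring around it). Next is the medium.

Run:
```python
from h import *
import pickle
c=pickle.load(open("c3.pkl","rb"))["scene"]
print(at(c,(300+191*80/390-.5,300+190/6-.5),.04))
```

```text
[0.62728809 0.12400168 0.04      ]
```

Emit:
{"api": "play_rows", "payload": {"plan": [[1,[0.002,0.0013,-0.02],0],[1,[0,0,-0.025],0],[1,[0,0,-0.02],0],[1,[0,0,-0.013],0],[1,[0,0,-0.007],0],[1,[0,0,0],0],[0.5,[0,0,0],0],[0.35,[0,0,0],0],[0.25,[0,0,0],0],[0.15,[0,0,0],0],[0.05,[0,0,0],0],[-0.1,[0,0,0],0],[-0.3,[0,0,0],0],[-0.3,[0,0,0],0],[-0.3,[0,0,0],0]], "squeeze": 30}}

```text
time: 9.23
position: [0.4508, 0.0138, 0.1062]
tcp_rot: [[-1.0, 0.005, 0.002], [0.005, 1.0, 0.0], [-0.002, 0.0, -1.0]]
contact_force: [0.1, 0.4, 5.1]
width: 0.0454
gripper_force: 30.0
```

Emit:
{"api": "play_rows", "payload": {"plan": [[-0.3,[0,0,0.01],0],[-0.3,[0,0,0.02],0],[-0.3,[0,0,0.02],0],[-0.3,[0,0,0.01],0],[-0.3,[0.0005,-0.012,0],0],[-0.3,[0.0005,-0.0245,0],0],[-0.3,[0.0005,-0.0275,0],0],[-0.3,[0.0005,-0.0275,0],0],[-0.3,[0.0005,-0.0275,0],0],[-0.3,[0.0005,-0.0275,0],0],[-0.3,[0.0005,-0.0275,0],0],[-0.3,[0.0005,-0.0275,0],0],[-0.3,[0.0005,-0.0275,0],0],[-0.3,[0.0005,-0.0275,-0.02],0],[-0.3,[0,-0.015,-0.03],0],[-0.3,[0,-0.0075,-0.03],0],[-0.3,[0,0,-0.01],0],[-0.3,[0,0,0],0],[-0.3,[0,0,0],0],[-0.3,[0,0,0],0]]}}

```text
time: 10.9
position: [0.456, -0.265, 0.0767]
tcp_rot: [[-1.0, 0.004, 0.002], [0.004, 1.0, -0.001], [-0.002, -0.001, -1.0]]
contact_force: [0.4, -0.3, -1.0]
width: 0.0453
gripper_force: 31.3
```

Run:
```python
from h import *
import pickle
d={n:arm.capture(n) for n in("scene","top")};pickle.dump(d,open("c4.pkl","wb"))
a=cv2.resize(d["scene"]["img"][120:280,270:430,::-1],(400,400),interpolation=2)
b=cv2.resize(d["top"]["img"][240:320,260:340,::-1],(400,400),interpolation=2)
cv2.imwrite("pics/s4.png",np.hstack([a,b]))
```

```text
(no output)
```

View pics/s4.png

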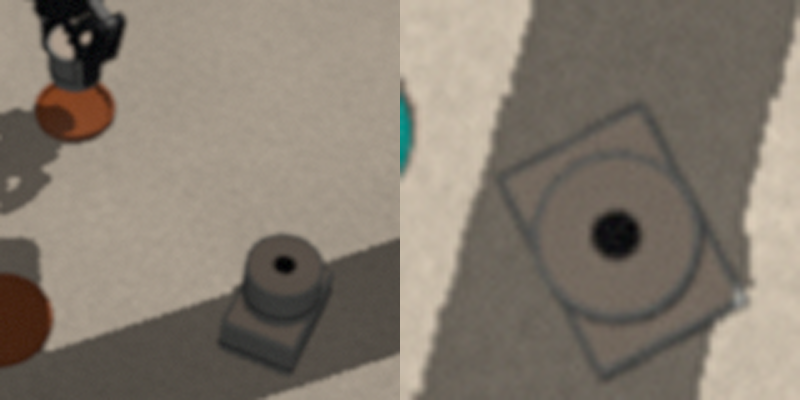

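The medium mould is held level above its dish. The large mould's hole is at right crop (616,234) and left crop (285,265). The block corners are at (640,105), (740,295), (604,378) and (498,178). I'll lower the medium and measure these.

Run:
```python
from h import *
import pickle
d=pickle.load(open("c4.pkl","rb"));t,s=d["top"],d["scene"]
f=lambda p:(260+(p[0]-400)/5-.5,240+p[1]/5-.5)
print(at(t,f((616,234)),.08),at(s,(270+285/2.5-.5,120+265/2.5-.5),.08))
C=np.array([at(t,f(p),.04)[:2] for p in((640,105),(740,295),(604,378),(498,178))]);print(C.mean(0))
for i in range(4):
    v=C[(i+1)%4]-C[i];print(np.linalg.norm(v),np.degrees(np.arctan2(v[1],v[0])))
```

```text
[0.44985985 0.01145566 0.08      ] [0.44448214 0.01139379 0.08      ]
[0.45082167 0.01117884]
0.07865725053712497 -150.7478461024554
0.05779472254421076 122.81995636886997
0.08260674570377752 29.86239917305451
0.058563553996874816 -61.08857248224573
```

Emit:
{"api": "play_rows", "payload": {"plan": [[-0.3,[0,0,-0.01],0],[-0.3,[0,0,-0.01],0],[-0.3,[0,0,-0.009],0],[-0.3,[0,0,-0.007],0],[-0.3,[0,0,-0.004],0],[-0.3,[0,0,-0.002],0],[-0.3,[0,0,0],0],[-0.3,[0,0,-0.0015],0],[-0.3,[0,0,-0.0015],0],[-0.3,[0,0,-0.001],0],[-0.3,[0,0,-0.0005],0],[-0.3,[0,0,0],0],[-0.3,[0,0,0],0]]}}

```text
time: 12.08
position: [0.4554, -0.2656, 0.0303]
tcp_rot: [[-1.0, 0.005, 0.001], [0.005, 1.0, -0.001], [-0.001, -0.001, -1.0]]
contact_force: [-2.3, 1.2, 9.4]
width: 0.0449
gripper_force: 32.3
```

Emit:
{"api": "play_rows", "payload": {"plan": [[0.1,[0,0,0],0],[0.3,[0,0,0],0],[0.5,[0,0,0],0],[0.5,[0,0,0.01],0],[0.6,[0,0,0.03],0],[1,[0,0,0.04],0],[1,[0,0,0.04],0],[1,[-0.001,0.0346,0],0],[1,[-0.001,0.0346,0],0],[1,[-0.001,0.0346,0],0],[1,[-0.001,0.0346,0],0],[1,[-0.001,0.0346,0],0],[1,[-0.001,0.0346,0],0],[1,[-0.001,0.0346,0],0],[1,[-0.001,0.0346,0],0],[1,[0,0,0],0],[1,[0,0,0],0],[1,[0,0,0],0]]}}

```text
time: 13.58
position: [0.4472, 0.0113, 0.1492]
tcp_rot: [[-1.0, 0.005, 0.001], [0.005, 1.0, -0.001], [-0.001, -0.001, -1.0]]
contact_force: [-0.1, 0.4, 0.5]
width: 0.0854
gripper_force: 0.0
```

```bash
python3 o.py
python3 - <<'E'
from h import *
import pickle
d={n:arm.capture(n) for n in("scene","top")};pickle.dump(d,open("c5.pkl","wb"))
a=cv2.resize(d["scene"]["img"][120:200,260:340,::-1],(400,400),interpolation=2)
b=cv2.resize(d["top"]["img"][245:325,410:490,::-1],(400,400),interpolation=2)
cv2.imwrite("pics/s5.png",np.hstack([a,b]))
E
```

```text
13.58 [0.4472 0.0113 0.1492] az 89.7 j [ 0.03  0.2  -0.5   0.87 -0.    0.03] F [-0.1  0.4  0.5] w 0.0854 g 0.0 0.017
```

View pics/s5.png

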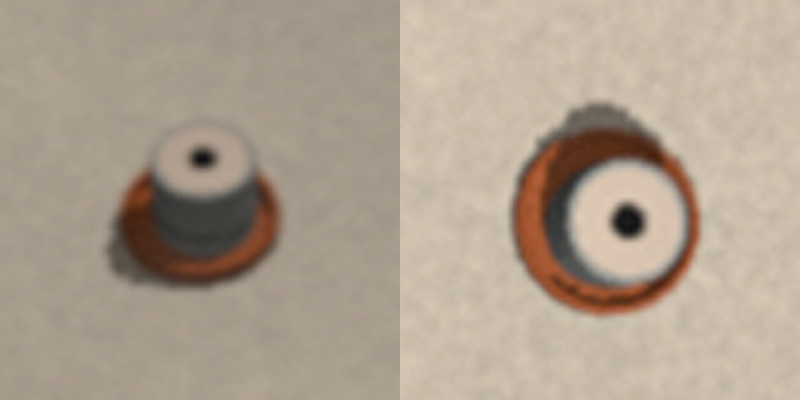

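The medium is seated upright in its dish (holes at (202,157) and (627,221)). Next is the large.

Run:
```python
from h import *
import pickle
d=pickle.load(open("c5.pkl","rb"))
print(at(d["top"],(410+227/5-.5,245+221/5-.5),.042),at(d["scene"],(260+202/5-.5,120+157/5-.5),.042))
```

```text
[ 0.45432388 -0.26665334  0.042     ] [ 0.44930495 -0.2680229   0.042     ]
```

Emit:
{"api": "play_rows", "payload": {"plan": [[1,[0,0,-0.02],0],[1,[0,0,-0.025],0],[1,[0,0,-0.02],0],[1,[0,0,-0.012],0],[1,[0,0,-0.006],0],[1,[0,0,0],0],[1,[0,0,0],0],[0.7,[0,0,0],0],[0.6,[0,0,0],0],[0.5,[0,0,0],0],[0.4,[0,0,0],0],[0.3,[0,0,0],0],[0.2,[0,0,0],0],[0,[0,0,0],0],[0,[0,0,0],0],[0,[0,0,0],0]], "squeeze": 40}}

```text
time: 15.02
position: [0.4478, 0.012, 0.0669]
tcp_rot: [[-1.0, 0.005, 0.002], [0.005, 1.0, 0.001], [-0.002, 0.001, -1.0]]
contact_force: [-1.2, 0.6, 7.1]
width: 0.059
gripper_force: 42.2
```

Emit:
{"api": "play_rows", "payload": {"plan": [[0,[0,0,0.01],0],[0,[0,0,0.02],0],[0,[0,0,0.02],0],[0,[0,0,0.01],0],[0,[0.0091,-0.0063,0],0],[0,[0.0181,-0.0125,0],0],[0,[0.0226,-0.0156,0],0],[0,[0.0226,-0.0156,0],0],[0,[0.0226,-0.0156,0],0],[0,[0.0226,-0.0156,0],0],[0,[0.0226,-0.0156,0],0],[0,[0.0226,-0.0156,0],0],[0,[0.0137,-0.0096,-0.02],0],[0,[0.0045,-0.003,-0.02],0],[0,[0,0,-0.01],0],[0,[0,0,0],0],[0,[0,0,0],0],[0,[0,0,0],0]]}}

```text
time: 16.52
position: [0.6277, -0.1132, 0.0761]
tcp_rot: [[-1.0, 0.005, -0.0], [0.005, 1.0, 0.0], [0.0, 0.0, -1.0]]
contact_force: [-0.3, 0.8, -2.7]
width: 0.0591
gripper_force: 44.5
```

Emit:
{"api": "play_rows", "payload": {"plan": [[0,[0.001,0,-0.01],0],[0,[0,0,-0.01],0],[0,[0,0,-0.009],0],[0,[0,0,-0.007],0],[0,[0,0,-0.004],0],[0,[0,0,-0.002],0],[0,[0,0,0],0],[0,[0,0,-0.001],0],[0,[0,0,-0.001],0],[0,[0,0,-0.001],0],[0,[0,0,-0.0005],0],[0,[0,0,0],0],[0,[0,0,0],0]]}}

```text
time: 17.6
position: [0.6295, -0.1136, 0.031]
tcp_rot: [[-1.0, 0.005, 0.001], [0.005, 1.0, -0.0], [-0.001, -0.0, -1.0]]
contact_force: [-1.3, -0.9, 2.1]
width: 0.0587
gripper_force: 44.8
```

Emit:
{"api": "play_rows", "payload": {"plan": [[0.6,[0,0,-0.0005],0],[0.75,[0,0,0],0],[0.9,[0,0,0],0],[1,[0,0,0],0],[1,[0,0,0.01],0],[1,[0,0,0.03],0],[1,[0,0,0.04],0],[1,[0,0,0.02],0],[1,[-0.0301,0.0207,0],5],[1,[-0.0301,0.0207,0],5],[1,[-0.0301,0.0207,0],5],[1,[-0.0301,0.0207,0],5],[1,[-0.0301,0.0207,0],5],[1,[-0.0301,0.0207,0],5],[1,[0,0,0],0],[1,[0,0,0],0],[1,[0,0,0],0]]}}

```text
time: 19.02
position: [0.4497, 0.0108, 0.1308]
tcp_rot: [[-0.869, -0.495, 0.003], [-0.495, 0.869, -0.0], [-0.002, -0.002, -1.0]]
contact_force: [1.2, 0.7, 0.3]
width: 0.0855
gripper_force: 0.0
```

```bash
python3 o.py
python3 - <<'E'
from h import *
import pickle
d={n:arm.capture(n) for n in("scene","top")};pickle.dump(d,open("c6.pkl","wb"))
a=cv2.resize(d["scene"]["img"][190:290,220:320,::-1],(400,400),interpolation=2)
b=cv2.resize(d["scene"]["img"][180:280,340:440,::-1],(400,400),interpolation=2)
cv2.imwrite("pics/s6.png",np.hstack([a,b]))
E
```

```text
19.02 [0.4497 0.0108 0.1308] az 119.7 j [ 0.02  0.22 -0.52  0.82 -0.   -0.49] F [1.2 0.7 0.3] w 0.0855 g 0.0 0.017
```

View pics/s6.png

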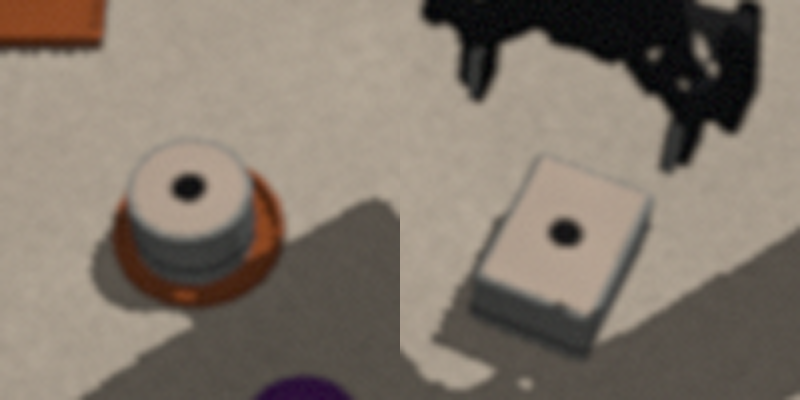

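The large mould is seated upright (hole at (188,187)). The block is undisturbed, with its hole at (565,233) and the gripper aligned across its short side.

Run:
```python
from h import *
import pickle
c=pickle.load(open("c6.pkl","rb"))["scene"]
g=lambda p:(340+(p[0]-400)/4-.5,180+p[1]/4-.5)
C=np.array([at(c,g(p),.04)[:2] for p in((541,155),(653,197),(592,318),(478,275))]);print(C.mean(0),at(c,g((565,233)),.04))
for i in range(4):
    v=C[(i+1)%4]-C[i];print(np.linalg.norm(v),np.degrees(np.arctan2(v[1],v[0])))
print("large",at(c,(220+188/4-.5,190+187/4-.5),.044))
```

```text
[0.44612741 0.01180908] [0.44590996 0.01055942 0.04      ]
0.059231205624589535 119.73118595902997
0.07818952920586464 29.055351482435242
0.05808181990154328 -59.4322712002204
0.07903242344460364 -150.09967191432887
large [ 0.62653656 -0.1152746   0.044     ]
```

Emit:
{"api": "play_rows", "payload": {"plan": [[1,[-0.0015,0,-0.02],0],[1,[0,0,-0.03],0],[1,[0,0,-0.025],0],[1,[0,0,-0.017],0],[1,[0,0,-0.009],0],[1,[0,0,-0.0035],0],[1,[0,0,0],0],[0.7,[0,0,0],0],[0.6,[0,0,0],0],[0.5,[0,0,0],0],[0.4,[0,0,0],0],[0.2,[0,0,0],0],[0,[0,0,0],0],[0,[0,0,0],0],[0,[0,0,0],0]], "squeeze": 60}}

```text
time: 20.37
position: [0.4478, 0.0113, 0.0266]
tcp_rot: [[-0.869, -0.496, 0.002], [-0.496, 0.869, 0.001], [-0.003, -0.0, -1.0]]
contact_force: [-1.1, 0.7, 6.0]
width: 0.061
gripper_force: 64.8
```

Emit:
{"api": "play_rows", "payload": {"plan": [[0,[0,0,0.008],0],[0,[0,0,0.017],0],[0,[0,0,0.02],0],[0,[0,0,0.02],0],[0,[0.0064,-0.0115,0],-2.3],[0,[0.0128,-0.023,0],-4.6],[0,[0.0128,-0.023,0],-4.6],[0,[0.0128,-0.023,0],-4.6],[0,[0.0128,-0.023,0],-4.6],[0,[0.0128,-0.023,0],-4.6],[0,[0.0128,-0.023,0],-4.6],[0,[0.0128,-0.023,0],-4.6],[0,[0.0128,-0.023,0],-4.6],[0,[0.0128,-0.023,0],-4.6],[0,[0.0128,-0.023,0],-4.6],[0,[0.0128,-0.023,0],-4.6],[0,[0.0128,-0.023,0],-4.6],[0,[0.0128,-0.023,0],-4.6],[0,[0.0064,-0.0115,0],-2.2],[0,[0,0,0],0]]}}

```text
time: 22.03
position: [0.6273, -0.3146, 0.0902]
tcp_rot: [[-0.821, 0.571, 0.001], [0.571, 0.821, -0.002], [-0.002, -0.001, -1.0]]
contact_force: [0.6, -0.3, -3.6]
width: 0.0608
gripper_force: 66.8
```

Emit:
{"api": "play_rows", "payload": {"plan": [[0,[0,0,0],0],[0,[0,0,0],0]]}}

```text
time: 22.2
position: [0.625, -0.3103, 0.0899]
tcp_rot: [[-0.824, 0.567, -0.002], [0.567, 0.824, 0.001], [0.003, -0.0, -1.0]]
contact_force: [0.0, 0.8, -3.3]
width: 0.0611
gripper_force: 66.9
```

```bash
python3 o.py
python3 - <<'E'
from h import *
import pickle
d={n:arm.capture(n) for n in("scene","top")};pickle.dump(d,open("c7.pkl","wb"))
a=cv2.resize(d["scene"]["img"][130:230,170:270,::-1],(400,400),interpolation=2)
b=cv2.resize(d["top"]["img"][150:250,420:520,::-1],(400,400),interpolation=2)
cv2.imwrite("pics/s7.png",np.hstack([a,b]))
E
```

```text
22.2 [ 0.625  -0.3103  0.0899] az 55.4 j [-0.46  0.65  0.08  1.    0.    0.14] F [ 0.   0.8 -3.3] w 0.0611 g 66.9 0.017
```

View pics/s7.png

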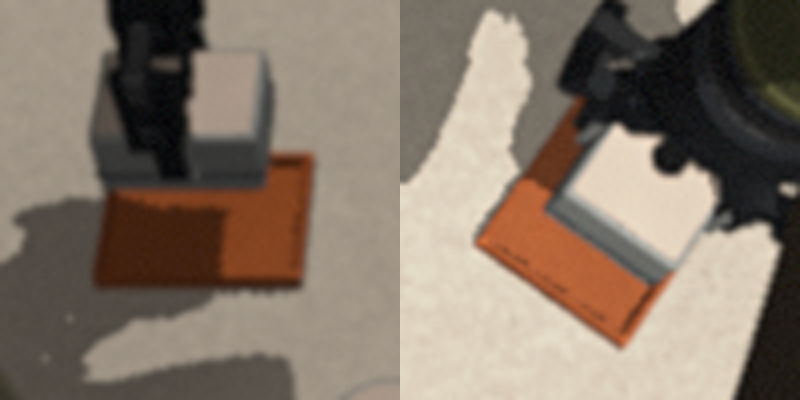

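The block is held level and parallel to its dish: bottom edge (107,187)–(268,187) in the left crop, above dish edge (98,285)–(303,285). I'll check the centring along the dish before lowering.

Run:
```python
from h import *
import pickle
d=pickle.load(open("c7.pkl","rb"));c=d["scene"];t=d["top"]
g=lambda p:(170+p[0]/4-.5,130+p[1]/4-.5); f=lambda p:(420+(p[0]-400)/4-.5,150+p[1]/4-.5)
a=np.radians(145.5);ux=np.array([np.cos(a),np.sin(a)]);uy=np.array([-ux[1],ux[0]]);D=np.array([.627,-.3106])
for n,p,z in(("L",g((107,187)),.063),("R",g((268,187)),.063),("dl",g((98,285)),.01),("dr",g((303,285)),.01)):
    w=at(c,p,z)[:2]-D;print(n,w@ux,w@uy)
for n,p,z in(("bl",f((547,208)),.063),("br",f((660,282)),.063),("dl",f((476,241)),.01),("dr",f((622,347)),.01)):
    w=at(t,p,z)[:2]-D;print(n,w@ux,w@uy)
```

```text
L -0.037601913022970355 -0.02470279367716719
R 0.044199285230905466 -0.024919242611113723
dl -0.04955406644914181 -0.04592713762635648
dr 0.0575274443799562 -0.04622609737424828
bl 0.036150680656214615 -0.028906620076641333
br 0.03395942659885137 0.03315172470836769
dl 0.052128172009679424 -0.04371053860835923
dr 0.053377977887641016 0.043348117008945704
```

Emit:
{"api": "play_rows", "payload": {"plan": [[0,[0,0.002,-0.01],0],[0,[0,0,-0.012],0],[0,[0,0,-0.012],0],[0,[0,0,-0.009],0],[0,[0,0,-0.005],0],[0,[0,0,-0.003],0],[0,[0,0,0],0],[0,[0,0,0],0]]}}

```text
time: 22.97
position: [0.6263, -0.3094, 0.0392]
tcp_rot: [[-0.823, 0.568, 0.0], [0.568, 0.823, -0.0], [-0.0, 0.0, -1.0]]
contact_force: [0.1, 1.5, -2.2]
width: 0.061
gripper_force: 66.9
```

```bash
python3 o.py
python3 - <<'E'
from h import *
import pickle
d={n:arm.capture(n) for n in("scene","top")};pickle.dump(d,open("c8.pkl","wb"))
a=cv2.resize(d["scene"]["img"][145:225,180:260,::-1],(400,400),interpolation=2)
b=cv2.resize(d["top"]["img"][160:240,430:510,::-1],(400,400),interpolation=2)
cv2.imwrite("pics/s8.png",np.hstack([a,b]))
E
```

```text
22.97 [ 0.6263 -0.3094  0.0392] az 55.4 j [-0.46  0.69  0.01  0.9   0.    0.15] F [ 0.1  1.5 -2.2] w 0.061 g 66.9 0.017
```

View pics/s8.png

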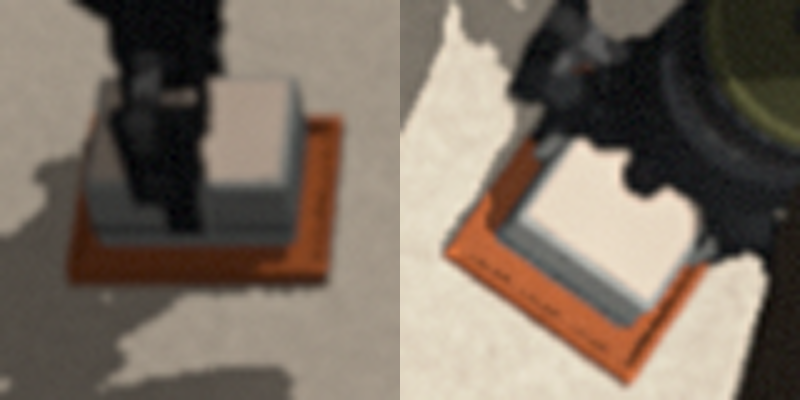

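The block's underside is just above the lip, with gaps all round: bottom edge (95,243)–(295,243) within dish edge (70,280)–(328,280). Now lowering.

Emit:
{"api": "play_rows", "payload": {"plan": [[0,[0,0.001,-0.003],0],[0,[0,0,-0.002],0],[0,[0,0,-0.0015],0],[0,[0,0,-0.001],0],[0,[0,0,-0.001],0],[0,[0,0,-0.0005],0],[0,[0,0,0],0],[0,[0,0,0],0]]}}

```text
time: 23.73
position: [0.626, -0.3082, 0.0307]
tcp_rot: [[-0.823, 0.568, -0.0], [0.568, 0.823, 0.0], [0.0, 0.0, -1.0]]
contact_force: [-2.6, 0.4, 0.8]
width: 0.0608
gripper_force: 67.3
```

Emit:
{"api": "play_rows", "payload": {"plan": [[0,[0,0,-0.0005],0],[0,[0,0,-0.0005],0],[0,[0,0,0],0],[0.6,[0,0,0],0],[0.8,[0,0,0],0],[1,[0,0,0],0],[1,[0,0,0],0],[1,[0,0,0.01],0],[1,[0,0,0.03],0],[1,[0,0,0.04],0],[1,[0,0,0.04],0],[1,[-0.025,0.025,0.02],0],[1,[-0.025,0.025,0.02],0],[1,[-0.025,0.025,0.02],0],[1,[-0.025,0.025,0],0],[1,[-0.025,0.025,0],0],[1,[-0.025,0.025,0],0],[1,[0,0,0],0],[1,[0,0,0],0]]}}

```text
time: 25.32
position: [0.4746, -0.1571, 0.2102]
tcp_rot: [[-0.824, 0.567, 0.0], [0.567, 0.824, -0.0], [-0.0, -0.0, -1.0]]
contact_force: [0.8, -0.1, -0.5]
width: 0.0859
gripper_force: 0.0
```

```bash
python3 o.py
python3 - <<'E'
from h import *
d={n:arm.capture(n) for n in("scene","top")}
a=cv2.resize(d["scene"]["img"][130:370,160:400,::-1],(480,480),interpolation=2)
b=cv2.resize(d["top"]["img"][160:240,430:510,::-1],(300,300),interpolation=2)
cv2.imwrite("pics/s9.png",np.hstack([a,np.vstack([b,np.zeros((180,300,3),np.uint8)])]))
E
```

```text
25.32 [ 0.4746 -0.1571  0.2102] az 55.5 j [-0.32  0.24 -0.27  1.06 -0.    0.28] F [ 0.8 -0.1 -0.5] w 0.0859 g 0.0 0.017
```

View pics/s9.png

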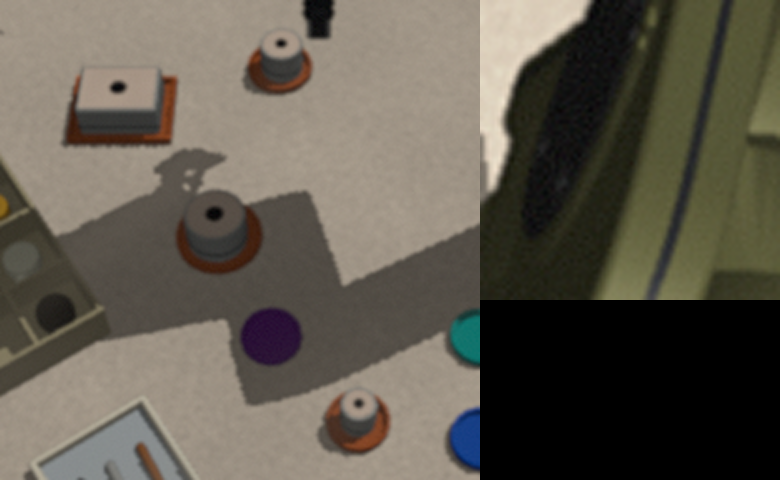

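All four moulds stand upright in their dishes: block at (118,95), medium at (281,55), large at (215,225) and small at (358,415). The gripper is clear, so I'm handing in.

```bash
python3 -c "
from bench import arm
print(arm.close_job())"
```

```text
the job is handed in; nothing more can be done
None
```

I placed all four moulds in their own dishes, top of the stack first, and handed the job in at about 25 s; the last picture shows each standing upright and the gripper clear, and no verdict came back.

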